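# Push the thread rack home past its spring gate

## Robot

A 6-joint arm with a two-finger parallel gripper is mounted at the origin on a cart in front of the work surface, level with it; the furniture and walls round the work are solid. World frame = base frame: x ahead of the robot, y to its left, z up, the work surface at z = 0. Lengths are in mm, angles in rad, forces in N, time in s.
With the tool pointing down it reaches from about 350 to 975 mm from the base axis. Payload 7.1 kg.
Tool frame: the origin (TCP) lies midway between the tips of the shut fingers; the grasp point (between the pads) lies 19 mm behind it (ctrl.grip_depth is the distance from the TCP to the grasp point, in mm); z points along the fingers, y is the line along which they close (so a half turn about z gives the same grasp; the last joint's range is limited). The gripper opens to 88 mm and grips with 3 to 60 N. Pads are 20 mm wide; open, the fingers measure 115 mm over their backs; the gripper's body (75 mm by 178 mm) begins 61 mm behind the grasp point.
Start: joints at [1.313, 0.423, 1.63, -0, 1.089, -0.019], TCP at [147.804, 607.255, 222.675] pointing down, gripper open.
Joint ranges: [-3, 3], [-0.9, 2.11], [0.09, 2.58], [-1.31, 4.45], [0.11, 2.69], [-2.54, 2.54]. Speed limits (rad/s): [2.39, 2.39, 3.01, 3.14, 3.14, 3.14].

## Interface

Orientations are given as a rotation vector (axis times angle).
In Python, from workcell import ctrl, cams gives the robot as it stands.
- The arm moves only by the tool move_arm, never from a script. Its argument "steps" is a list of rows, each a list of 3 entries, a list of its own where there are three numbers: the shift along the tool's x, y, z in units of 25 mm (1.0 is 25 mm), then the turn about the tool's z in units of 5 degrees (1.0 is 5 degrees), then the closure, from 0 (fully open) to 1 (shut). A call has 1 to 20 rows; each row shifts and turns the commanded pose from where the row before left it, along the tool's axes as they then stand; what a row does not reach is not made up. A row lasts 1/12 s, in which the tool goes at most 41.7 mm and 7.16 degrees, less where a joint would pass 70% of its speed; a pose out of reach is approached as far as the arm can. A call is refused whole if a number of a shift passes 1 or a number of a turn 1, either way. A call with a gripper value outside its range is refused whole. The fingers move at their own pace and stop on an object; the grip force is fixed at half the most. Time passes only in rows, so rows that do not move let the fingers close. It gives the time, the measured TCP pose, the force, the opening and the grip force at its end, in the units of the state.
- ctrl.get_obs(): the state, without advancing time (a new reading comes with each control period).
- cams.get_image(name): name is "scene" or "top" or "wrist"; returns a dict with "image" (400x640x3 uint8, red, green, blue), "camera_matrix" (3x3 intrinsics, pixels), "k1" (the pictures are not rectified: a ray, as slopes to the right and down, at radius r is drawn at 1 + k1 r^2 times it, then the intrinsics apply), "xyz" and "rotation" of the camera in the world; the wrist camera has in their place "mount" (4x4, takes a point from camera to tool coordinates, whose origin is the TCP and whose axes are the flange's). Camera axes: x right, y down, z forward; pixel columns grow to the right and rows downward; lengths in mm; the calibration is good to about 2 mm. A picture is of the moment at which its call begins: read the wrist's pose just before it. There is no depth.
- ctrl.close_job(): hands the job in; it is judged then, once.
Trained networks look in the newest picture that a camera, given by its name, has taken for a name from the list of things; names that differ only in an ending like _2 or _b are one class to them, and where a whole thing is asked for, a point or a joint stands for the part that bears it (a point fixed in the world has none). Each returns a list of dicts, best first, with "p" (0 to 1); they miss things now and then, are a little off and sometimes report something else, mostly with a low value. They report only what shows in the picture. A call takes as long as a camera call. They do not tell look-alikes from the thing itself.
- cams.boxes_of(camera, thing): "rect" ([centre column, centre row, width, height] in pixels, round what is visible of it).
- cams.cut_out(camera, thing): "pixels" (400x640 bool, what is visible of it) and "rect" ([centre column, centre row, width, height] in pixels, round what is visible of it).
The state is a dict: "t": time; "qpos": joint angles; "qvel": joint speeds; "joint_torque": joint torques, N m; "ee_pos": TCP position; "orientation": TCP orientation; "ft_force": force on the tool from outside, world axes, zero at the start; "moment": the same for the moment, N m; "width": finger opening in mm; "grasp_force": force on a finger pad.
Only numpy, scipy, OpenCV 4.12 (cv2) and the standard library are available. Lean on these libraries where they do the work, as an engineer would, in place of code of your own. Each camera call takes 0.05 s, during which the arm holds its last target. There are 200 camera calls.

## Task

Put the rack of thread spools away in its dock: press the long steel wing beside the channel down with one fingertip so that the spring gate stands open, and keep it held open, clear of the rack, while another finger pushes the rack along the channel past the gate until it is fully home against the end board. Then let the wing go so that the gate springs shut behind the rack. Only touch and push: do not pinch or lift the rack or the spools, do not let the gate hit or drop on them, and leave the other things on the worktop alone.

Things in the scene. Friction and masses are not known exactly. Their poses are not given: they have to be found in the camera images.
- dock: Light wooden rack dock fixed to the worktop: open-topped straight channel, 100 mm between its 8 mm walls, floor 6 mm thick. Origin: on the worktop, on the centre line; the base spans y -170 to +130 mm. Its y axis is the push direction, from the open lead-in end to the end board; x points across, away from the gate's hinge. Wall tops: 26 mm (lead-in, hinge side), else 44; end board 52 mm.
- dock_end (a point): Centre of the end board's inner face, dock (0, +122, 29) mm. The rack is fully home when its front board touches this face. The bay reaches from here 120 mm back to the gate bar.
- gate (a joint): Steel spring gate on a pin along the dock's y axis. 0 = shut, 1.0 rad = fully open, hard stop. Pressing its wing down opens it; let go, it springs shut. The gate bar is clear of the rack's path from 0.75 rad up to the stop. Pressed 42 mm out from the pin it takes about 1 to 3 N. At 0.87 rad the wing lies level, its top 18 mm above the worktop. It does not give to a push along y.
- gate_pin (a point): Point on the gate's hinge pin, dock (-60, 0, 16) mm, outside the wall on the hinge side. The pin runs along the dock's y axis.
- gate_wing (a point): Point on the wing, 42 mm out from the pin, at dock y = -150 mm; moves with the gate. The wing is a steel plate 3 mm thick, 68 mm wide from the pin, 207 mm long (dock y -185 to +22 mm), on the outer side of the wall; any place along it may be pressed. Shut, it slopes up and outwards at 50 degrees, its outer edge 68 mm high.
- gate_tongue (a point): Inner tip of the gate bar at mid height; moves with the gate. The bar is 8 mm thick (dock y -6 to +2 mm); shut, it reaches 24 mm into the channel at 37 to 50 mm above the worktop and blocks the rack. Open, it swings up and out over the wall, at most 65 mm high.
- rack: Dark wooden spool rack, 96 (x) by 112 mm (y), loose in the lead-in (2 mm play each side), its y axis along the dock's. Origin: centre of its underside. 12 mm base with four wells 39 mm wide, 8 deep; an upright board 96 wide, 8 thick, 48 mm high across each end. 0.2 to 0.4 kg. Starts with its front 6 to 26 mm short of the gate bar. Fully home: origin at dock y +66, rear face 8 mm past the bar.
- rack_push (a point): Centre of the outer face of the rack's rear board (the end to push), 16 mm above the rack's underside.
- thread_spool_1: Wooden thread spool, 34 mm wide, 44 mm tall, standing loose in a well of the rack. Origin: centre of its underside.
- well_0 (a point): Floor centre of the rack well in which thread_spool_1 stands.
- thread_spool_4: Wooden thread spool, 35 mm wide, 46 mm tall, standing loose in a well of the rack. Origin: centre of its underside.
- well_1 (a point): Floor centre of the rack well in which thread_spool_4 stands.
- thread_spool_2: Wooden thread spool, 37 mm wide, 50 mm tall, standing loose in a well of the rack. Origin: centre of its underside.
- well_2 (a point): Floor centre of the rack well in which thread_spool_2 stands.
- tall_spool: Bystander: wooden spool of cream thread, 42 mm wide, 60 mm tall, on the worktop behind the dock. Origin: centre of its underside.
- button_jar: Bystander: clear jar with a grey lid, 64 mm wide, 90 mm tall, behind the dock. Origin: centre of its underside.
- beeswax: Bystander: round cake of beeswax, 44 mm wide, 14 mm tall, on the robot's side of the bay, past the end of the wing. Origin: centre of its underside.
- scissors: Bystander: scissors, 199 mm long, lying flat at the front left of the worktop. Origin: underside near the middle.
- thimble: Bystander: metal thimble, 20 mm wide, 21 mm tall, near the beeswax. Origin: centre of its underside.
Not all that is in view belongs to the job. What is shaped like the thread_spool_4 but blue or purple is not meant.

How it is judged:
By the outcome, as a careful person would: the job done as asked, in the order asked, and still so for the second after the job is handed in, with the robot touching nothing.
It also fails if it takes over 42 s, if anything falls off the work surface, if the arm or the gripper's body presses on something with over 40 N, if the wrist force passes 120 N, or if a joint passes its speed limit or range.

## Working session

There is one attempt and no reset: what is moved stays moved. The work goes in short steps, Python scripts to look and compute and a tool call to move; the robot and the scene stay as the last step left them, time stands still between calls to the robot, and variables do not carry over. Pictures are saved under pics/ and viewed, at most 11 in all, crops included, and the job is handed in when it is done.

Besides the shell and the picture viewer there is one more tool, called after "Emit:" as name(argument=value, ...), one argument or row to a line, values as JSON. move_arm: Moves the arm, as the interface text tells. Its arguments: {"type":"object","properties":{"steps":{"type":"array"}},"required":["steps"]}

```bash
ls; mkdir -p pics
python3 - <<'E'
from workcell import ctrl,cams
import cv2,numpy as np
print(ctrl.get_obs())
for n in ["scene","top"]:
    d=cams.get_image(n); cv2.imwrite(f"pics/{n}0.png",d["image"][:,:,::-1])
    print(n,d["camera_matrix"],d["k1"],d["xyz"],d["rotation"])
    for t in ["dock","rack","gate","gate_wing","gate_tongue","thread_spool_1","beeswax","thimble","scissors","tall_spool","button_jar"]:
        print(t,[(np.round(b["rect"]).tolist(),round(b["p"],2)) for b in cams.boxes_of(n,t)[:4]])
E
```

```text
pics
{'t': 0.0, 'qpos': array([ 1.31300502e+00,  4.23851305e-01,  1.63067078e+00, -4.40755500e-05,
        1.08859496e+00, -1.89995880e-02]), 'qvel': array([ 0.00124362,  0.00036558, -0.00034696, -0.00088342, -0.00115508,
       -0.00064295]), 'joint_torque': array([ 1.31157325e-03, -5.44615674e+01, -2.73674852e+01,  6.46082824e-02,
        2.26203469e-02, -1.43262837e-04]), 'ee_pos': array([147.67737259, 606.73896279, 221.90271209]), 'orientation': array([-3.74150128e-01, -3.11905948e+00,  2.37994675e-03]), 'ft_force': array([0.17986547, 0.0762661 , 0.16197925]), 'moment': array([ 0.01621697,  0.02121059, -0.03963212]), 'grasp_force': 0.0, 'width': 87.55717433866607}
scene [[489.49120669   0.         313.3946135 ]
 [  0.         489.49120669 204.40763739]
 [  0.           0.           1.        ]] -0.058406609756856485 [-244.85903236 -321.35643155  931.29676706] [-2.05572417  1.26567376 -0.52218329]
dock [([365.0, 231.0, 130.0, 76.0], 0.9)]
rack [([389.0, 234.0, 55.0, 49.0], 0.94)]
gate [([377.0, 248.0, 85.0, 44.0], 0.67)]
gate_wing [([380.0, 249.0, 84.0, 38.0], 0.79), ([389.0, 231.
[... 754 characters left out ...]
60.39822958] [-2.21708447  2.17755438 -0.11630204]
dock [([368.0, 192.0, 136.0, 70.0], 0.64), ([320.0, 229.0, 18.0, 20.0], 0.5)]
rack [([387.0, 183.0, 50.0, 41.0], 0.72)]
gate [([390.0, 209.0, 93.0, 32.0], 0.85)]
gate_wing [([390.0, 212.0, 90.0, 42.0], 0.75)]
gate_tongue [([390.0, 209.0, 93.0, 34.0], 0.97)]
thread_spool_1 [([377.0, 258.0, 16.0, 17.0], 0.75), ([377.0, 189.0, 19.0, 19.0], 0.63), ([433.0, 257.0, 18.0, 17.0], 0.58), ([397.0, 188.0, 14.0, 16.0], 0.57)]
beeswax [([317.0, 229.0, 18.0, 18.0], 0.64)]
thimble [([303.0, 216.0, 11.0, 12.0], 0.39)]
scissors [([192.0, 245.0, 79.0, 39.0], 0.58)]
tall_spool [([402.0, 140.0, 21.0, 22.0], 0.84)]
button_jar [([338.0, 133.0, 34.0, 32.0], 0.85)]
```

Run:
```python
import cv2
a=cv2.imread("pics/top0.png")[115:275,270:483]
cv2.imwrite("pics/topc.png",cv2.resize(a,(798,600),interpolation=cv2.INTER_CUBIC))
a=cv2.imread("pics/scene0.png")[170:320,280:480]
cv2.imwrite("pics/scenec.png",cv2.resize(a,(800,600),interpolation=cv2.INTER_CUBIC))
```

```text
(no output)
```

View pics/topc.png

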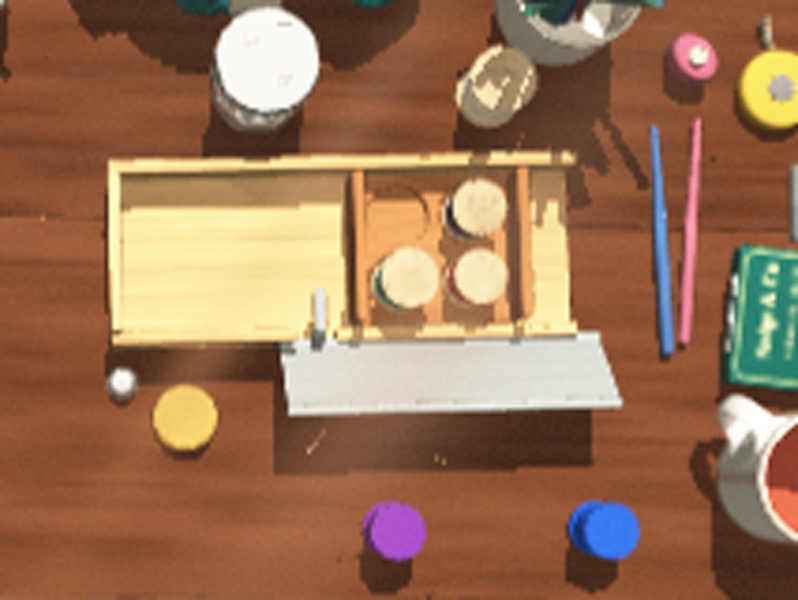

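View pics/scenec.png

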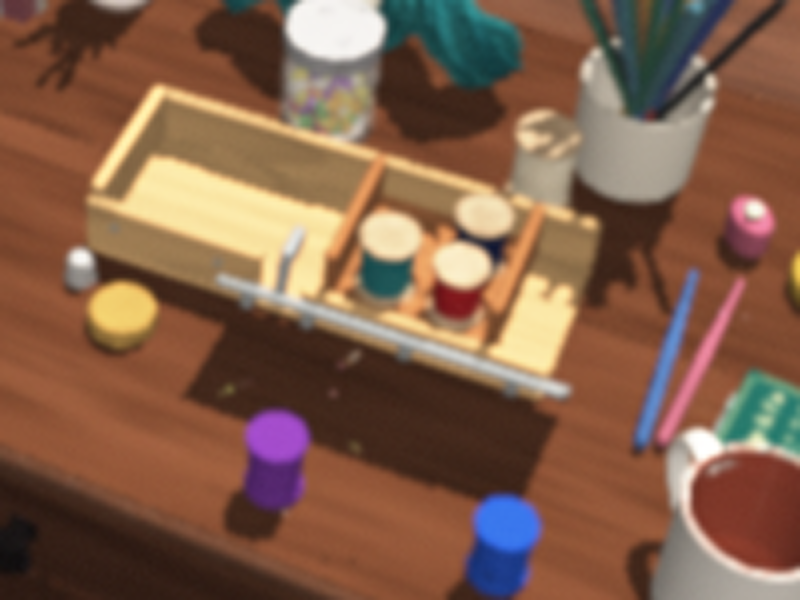

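The top view (crop) shows the dock with its end board at the left: corners (110,160) and (113,342), lead-in end (577,157). The rack's rear board is at about x 528, the gate tongue at (320,318), and the wing lies towards the robot. The scene view agrees: end corners (160,88) and (92,195), lead-in far corner (598,220). The push direction is roughly world +y.

```bash
cat > h.py <<'E'
import numpy as np,cv2
from scipy.spatial.transform import Rotation as R
def proj(d,P):
    Rm=np.array(d["rotation"]);Rm=R.from_rotvec(Rm).as_matrix() if Rm.size==3 else Rm
    c=(np.atleast_2d(P)-d["xyz"])@Rm
    s=c[:,:2]/c[:,2:]; s=s*(1+d["k1"]*(s**2).sum(1,keepdims=True))
    K=d["camera_matrix"]; return s*[K[0,0],K[1,1]]+[K[0,2],K[1,2]]
def world(p,D):
    D=np.atleast_2d(D).astype(float);c,s=np.cos(p[2]),np.sin(p[2])
    return np.c_[p[0]+c*D[:,0]-s*D[:,1],p[1]+s*D[:,0]+c*D[:,1],D[:,2]]
E
python3 - <<'E'
from h import *
from workcell import cams
from scipy.optimize import least_squares
top=cams.get_image("top");sc=cams.get_image("scene")
tc=lambda a:np.array(a)/[798/213,3.75]+[270,115]
scv=lambda a:np.array(a)/4+[280,170]
A=[(58,130,52),(-58,130,52),(58,-170,44),(-58,-170,26)]
at=tc([(109,159),(112,344),(577,154),(577,334)])
B=[(58,130,52),(-58,130,52),(58,-170,44)]
bt=scv([(160,87),(91,196),(599,222)])
rt=tc([(529,167),(534,319)]); rs=scv([(545,208)])
def res(q):
    r=[(proj(top,world(q,A))-at).ravel(),(proj(sc,world(q,B))-bt).ravel()]
    r+=[(proj(top,world(q,[(48,q[3],54),(-48,q[3],54)]))-rt).ravel(),(proj(sc,world(q,[(48,q[3],54)]))-rs).ravel()]
    return np.concatenate(r)
s=least_squares(res,[550,0,0,-130],x_scale=[10,10,.1,10],loss='soft_l1')
print(s.x,np.degrees(s.x[2]));print(res(s.x).reshape(-1,2).round(1))
q=s.x
def draw(d,P,im,o,f):
    uv=((proj(d,world(q,P))-o)*f)
    cv2.polylines(im,[np.int32(uv*8)],False,(0,255,0),1,cv2.LINE_AA,3)
r=q[3]
L=[[(58,-170,44),(58,130,52),(-58,130,52)],[(-58,-170,26),(-58,-10,26)],[(50,-170,6),(-50,-170,6)],[(50,122,6),(-50,122,6)],
 [(48,r,54),(-48,r,54)],[(48,r+112,54),(-48,r+112,54)],[(-60,-185,16),(-104,-185,68),(-104,22,68),(-60,22,16)],[(-50,-6,50),(-26,-6,50),(-26,2,50),(-50,2,50)]]
a=cv2.resize(top["image"][115:275,270:483,::-1],(800,600));b=cv2.resize(sc["image"][170:320,280:480,::-1],(800,600))
a=np.ascontiguousarray(a);b=np.ascontiguousarray(b)
for l in L: draw(top,l,a,[270,115],[800/213,3.75]);draw(sc,l,b,[280,170],4)
cv2.imwrite("pics/ov.png",cv2.resize(np.vstack([a,b]),(500,600+150),interpolation=cv2.INTER_AREA)[:600] if 0 else np.hstack([cv2.resize(a,(400,300),interpolation=cv2.INTER_AREA),cv2.resize(b,(400,300),interpolation=cv2.INTER_AREA)]))
cv2.imwrite("pics/ova.png",a)
np.save("q.npy",q)
E
```

```text
[ 5.53780462e+02 -3.84968734e+01  4.35784727e-02 -1.35040995e+02] 2.4968625636097297
[[-0.7  0.7]
 [-0.3  0.7]
 [ 0.3 -0.2]
 [ 0.6  0.8]
 [ 0.6 -2.7]
 [-1.  -0.9]
 [ 1.6 -0.4]
 [-0.4  0.2]
 [-0.1  0.2]
 [ 0.9 -1.2]]
```

View pics/ova.png

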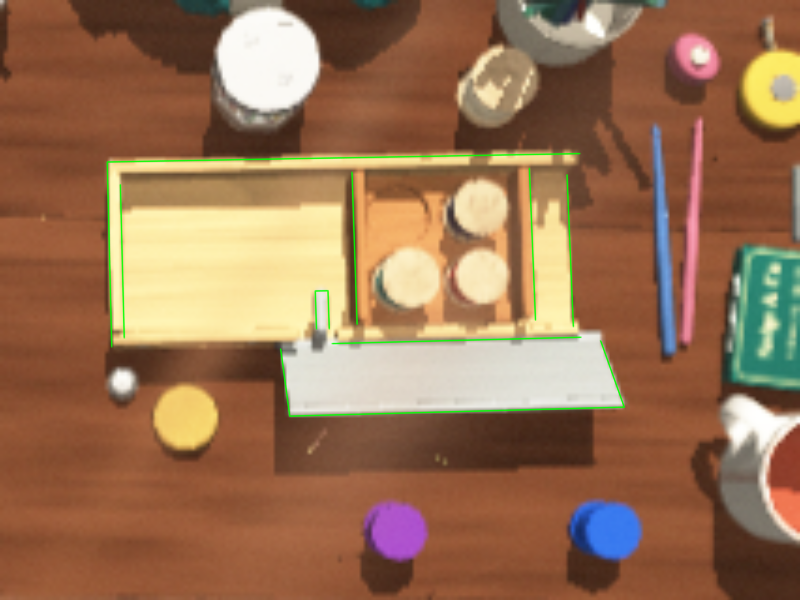

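The overlay matches the dock, gate, wing and rack. The dock is at (553.8, -38.5), yaw 2.5°, and the rack's rear face is at dock y ≈ -135. First I turn the tool so its x axis runs along the push direction.

Emit:
move_arm(
  steps=[
    [[0,0,0],1,0],
    [[0,0,0],1,0],
    [[0,0,0],1,0],
    [[0,0,0],1,0],
    [[0,0,0],1,0],
    [[0,0,0],1,0],
    [[0,0,0],1,0],
    [[0,0,0],1,0],
    [[0,0,0],1,0],
    [[0,0,0],1,0],
    [[0,0,0],1,0],
    [[0,0,0],1,0],
    [[0,0,0],1,0],
    [[0,0,0],1,0],
    [[0,0,0],0.76,0],
    [[0,0,0],0,0],
  ],
)

```text
t: 2.63
ee_pos: [147.8, 607.3, 222.7]
orientation: [2.175, 2.267, 0.0]
ft_force: [0.3, -0.6, -0.2]
width: 88.1
grasp_force: 0.0
```

Emit:
move_arm(
  steps=[
    [[-1,0.4,0],0,0],
    [[-1,0.4,0],0,0],
    [[-1,0.4,0],0,0],
    [[-1,0.4,0],0,0],
    [[-1,0.4,0],0,0],
    [[-1,0.4,0],0,0],
    [[-1,0.4,0],0,0],
    [[-1,0.4,0],0,0],
    [[-1,0.4,0],0,0],
    [[-1,0.4,0],0,0],
    [[-1,0.4,0],0,0],
    [[-1,0.4,0],0,0],
    [[-1,0.4,0],0,0],
    [[-1,0.4,0],0,0],
    [[-1,0.4,0],0,0],
    [[-1,0.4,0],0,0],
    [[0,0,0],0,0],
    [[0,0,0],0,0],
  ],
)

```text
t: 4.13
ee_pos: [325.7, 214.0, 222.9]
orientation: [-2.174, -2.268, -0.001]
ft_force: [-0.8, -0.1, -0.1]
width: 87.7
grasp_force: 0.0
```

Emit:
move_arm(
  steps=[
    [[-1,0.41,0],0,0],
    [[-1,0.41,0],0,0],
    [[-1,0.41,0],0,0],
    [[-1,0.41,0],0,0],
    [[-1,0.41,0],0,0],
    [[-1,0.41,0],0,0],
    [[-1,0.41,0],0,0],
    [[-1,0.41,0],0,0],
    [[-1,0.41,0],0,0],
    [[-1,0.41,0],0,0],
    [[-1,0.41,0],0,0],
    [[-1,0.41,0],0,0],
    [[-1,0.41,0],0,0],
    [[-1,0.41,0],0,0],
    [[-1,0.41,0],0,0],
    [[-1,0.41,0],0,0],
    [[-0.8,0.4,0],0,0],
    [[0,0,0],0,0],
    [[0,0,0],0,0],
  ],
)

```text
t: 5.72
ee_pos: [518.2, -196.8, 222.3]
orientation: [-2.171, -2.27, -0.0]
ft_force: [0.0, -0.3, -0.6]
width: 87.5
grasp_force: 0.0
```

Emit:
move_arm(
  steps=[
    [[0,0,1],0,0],
    [[0,0,1],0,0],
    [[0,0,1],0,0],
    [[0,0,1],0,0],
    [[0,0,0.8],0,0],
    [[0,0,0],0,0],
    [[0,0,0],0,0],
  ],
)

```text
t: 6.3
ee_pos: [516.8, -195.6, 102.2]
orientation: [-2.168, -2.27, 0.001]
ft_force: [-0.1, 0.8, 0.2]
width: 88.0
grasp_force: 0.0
```

Run:
```python
from h import *
from workcell import cams,ctrl
q=np.load("q.npy");o=ctrl.get_obs();p=o["ee_pos"]
c,s=np.cos(q[2]),np.sin(q[2]);d=p[:2]-q[:2];print(p,"dock",c*d[0]+s*d[1],-s*d[0]+c*d[1],o["orientation"])
w=cams.get_image("wrist")["image"][:,:,::-1]; t=cams.get_image("top")["image"][115:275,270:483,::-1]
cv2.imwrite("pics/w1.png",np.vstack([cv2.resize(t,(399,300)),cv2.resize(w,(399,250))]))
```

```text
[ 516.75515197 -195.57384011  102.16013527] dock -43.83316688103724 -155.31484334438312 [-2.16821423e+00 -2.26978207e+00  1.34666245e-03]
```

View pics/w1.png

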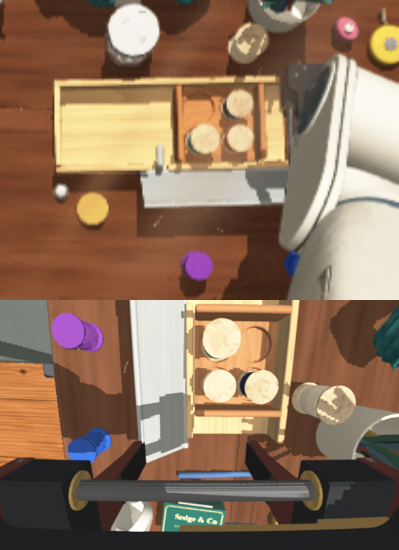

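The wrist view shows the left finger over the wing and the right finger over the channel behind the rack. I'm pressing down now.

Emit:
move_arm(
  steps=[
    [[-0.1,0,0.6],0,0],
    [[0,0,0.6],0,0],
    [[0,0,0.4],0,0],
    [[0,0,0.4],0,0],
    [[0,0,0.4],0,0],
    [[0,0,0.4],0,0],
    [[0,0,0],0,0],
    [[0,0,0],0,0],
  ],
)

```text
t: 7.07
ee_pos: [517.7, -199.6, 32.3]
orientation: [-2.172, -2.269, -0.0]
ft_force: [1.0, 1.9, 1.8]
width: 87.7
grasp_force: 0.8
```

```bash
cat > st.py <<'E'
import sys
from h import *
from workcell import cams,ctrl
q=np.load("q.npy");o=ctrl.get_obs();p=o["ee_pos"]
c,s=np.cos(q[2]),np.sin(q[2]);d=p[:2]-q[:2];print(p,"dock",c*d[0]+s*d[1],-s*d[0]+c*d[1],o["ft_force"])
w=cams.get_image("wrist")["image"][:,:,::-1]; t=cams.get_image("scene")["image"][170:320,280:480,::-1]
cv2.imwrite(sys.argv[1],np.vstack([cv2.resize(t,(468,350)),cv2.resize(w[:340],(468,249))]))
E
python3 st.py pics/s2.png
```

```text
[ 517.73822686 -199.64514167   32.34380144] dock -43.02839026376463 -159.4251069864073 [0.95767395 1.93704018 1.84405875]
```

View pics/s2.png

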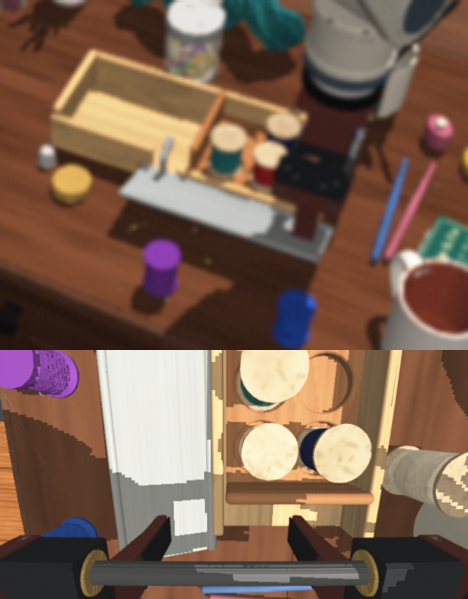

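The gate is opening, with the wing following the left finger. The right finger is in the channel behind the rear board. I'll press to level, shift the right finger to the rack's centre, then advance.

Emit:
move_arm(
  steps=[
    [[0,-0.1,0.25],0,0],
    [[0,-0.1,0.25],0,0],
    [[0,-0.1,0.12],0,0],
    [[0,0,0],0,0],
    [[0,0,0],0,0],
    [[0,0,0],0,0],
  ],
)

```text
t: 7.67
ee_pos: [509.4, -200.1, 17.0]
orientation: [-2.171, -2.269, 0.001]
ft_force: [-1.1, -0.5, 3.8]
width: 88.3
grasp_force: 1.1
```

```bash
python3 st.py pics/s3.png
```

```text
[ 509.38394191 -200.11050358   17.03813434] dock -51.395017068149286 -159.5260753309104 [-1.09838969 -0.51489029  3.80698478]
```

View pics/s3.png

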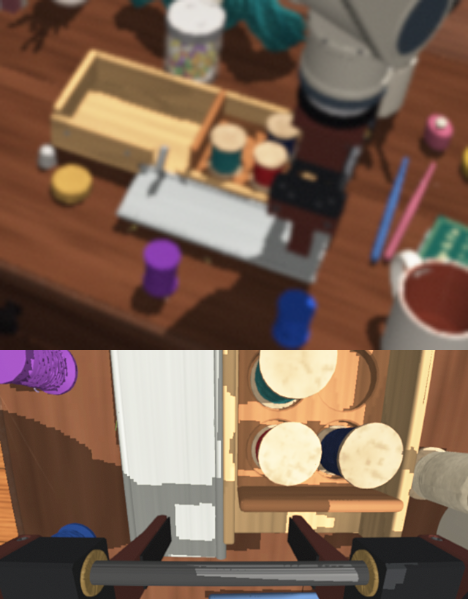

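The wing is level and the gate is fully open, with the tongue up over the wall. I'm pushing slowly.

Emit:
move_arm(
  steps=[
    [[0.12,0,0],0,0],
    [[0.12,0,0],0,0],
    [[0.12,0,0],0,0],
    [[0.1,0,0],0,0],
    [[0.08,0,0],0,0],
    [[0.08,0,0],0,0],
    [[0.08,0,0],0,0],
    [[0.1,0,0],0,0],
    [[0.12,0,0],0,0],
    [[0.12,0,0],0,0],
    [[0.12,0,0],0,0],
    [[0.12,0,0],0,0],
    [[0.12,0,0],0,0],
    [[0.12,0,0],0,0],
    [[0.12,0,0],0,0],
    [[0.12,0,0],0,0],
    [[0.12,0,0],0,0],
    [[0.1,0,0],0,0],
    [[0.06,0,0],0,0],
    [[0,0,0],0,0],
  ],
)

```text
t: 9.43
ee_pos: [508.0, -148.8, 17.3]
orientation: [2.172, 2.27, 0.0]
ft_force: [1.7, -2.1, 3.2]
width: 88.1
grasp_force: 1.7
```

```bash
python3 st.py pics/s4.png
```

```text
[ 507.98194624 -148.75939971   17.29385395] dock -50.5585872472024 -108.16264626208948 [ 1.71876675 -2.12725507  3.15079313]
```

View pics/s4.png

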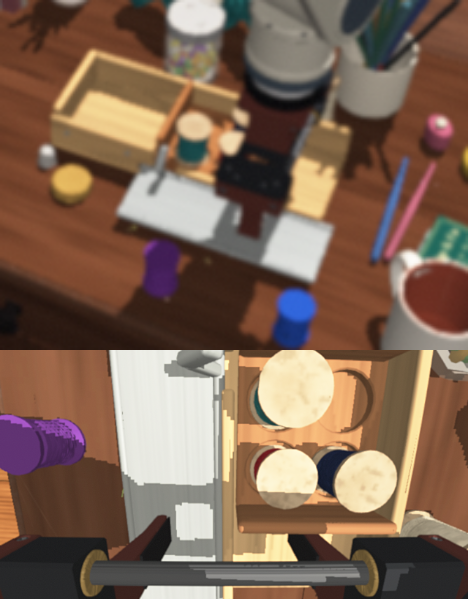

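The rack's front is past the open gate, the spools are standing and the forces are low. Continuing.

Emit:
move_arm(
  steps=[
    [[0.06,0,0],0,0],
    [[0.1,0,0],0,0],
    [[0.12,0,0],0,0],
    [[0.14,0,0],0,0],
    [[0.16,0,0],0,0],
    [[0.16,0,0],0,0],
    [[0.16,0,0],0,0],
    [[0.16,0,0],0,0],
    [[0.16,0,0],0,0],
    [[0.16,0,0],0,0],
    [[0.16,0,0],0,0],
    [[0.16,0,0],0,0],
    [[0.16,0,0],0,0],
    [[0.16,0,0],0,0],
    [[0.16,0,0],0,0],
    [[0.16,0,0],0,0],
    [[0.14,0,0],0,0],
    [[0.12,0,0],0,0],
    [[0.1,0,0],0,0],
    [[0.06,0,0],0,0],
  ],
)

```text
t: 11.2
ee_pos: [504.7, -80.2, 17.2]
orientation: [-2.172, -2.27, 0.0]
ft_force: [0.2, -6.4, 4.3]
width: 87.8
grasp_force: 2.9
```

Emit:
move_arm(
  steps=[
    [[0.06,0,0],0,0],
    [[0.1,0,0],0,0],
    [[0.12,0,0],0,0],
    [[0.12,0,0],0,0],
    [[0.12,0,0],0,0],
    [[0.12,0,0],0,0],
    [[0.12,0,0],0,0],
    [[0.12,0,0],0,0],
    [[0.1,0,0],0,0],
    [[0.06,0,0],0,0],
    [[0.06,0,0],0,0],
    [[0,0,0],0,0],
  ],
)

```text
t: 12.2
ee_pos: [503.4, -52.7, 17.2]
orientation: [-2.172, -2.269, 0.001]
ft_force: [0.2, -3.7, 3.7]
width: 87.7
grasp_force: 2.2
```

```bash
python3 st.py pics/s5.png
```

```text
[503.36984827 -52.66241407  17.18182842] dock -50.97987202264713 -11.955969691681368 [ 0.17624988 -3.69028102  3.65402357]
```

View pics/s5.png

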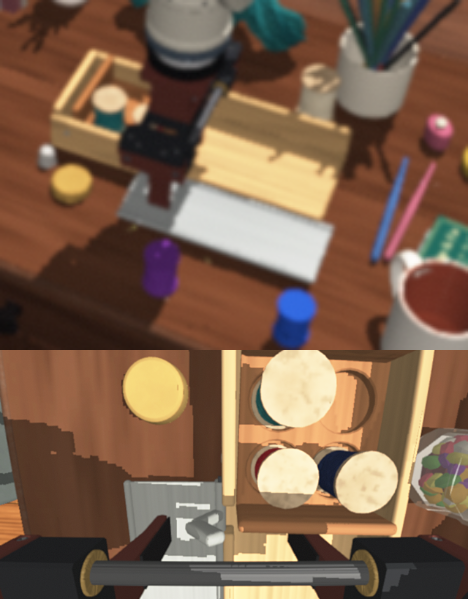

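Spools upright, about 12 mm to go; creeping until the force shows the end board.

Emit:
move_arm(
  steps=[
    [[0.06,0,0],0,0],
    [[0.06,0,0],0,0],
    [[0.06,0,0],0,0],
    [[0.06,0,0],0,0],
    [[0.06,0,0],0,0],
    [[0.06,0,0],0,0],
    [[0.04,0,0],0,0],
    [[0,0,0],0,0],
  ],
)

```text
t: 12.97
ee_pos: [503.0, -42.7, 17.1]
orientation: [-2.172, -2.269, 0.0]
ft_force: [1.3, -3.4, 4.2]
width: 87.4
grasp_force: 2.4
```

Emit:
move_arm(
  steps=[
    [[0.04,0,0],0,0],
    [[0.04,0,0],0,0],
    [[0,0,0],0,0],
  ],
)

```text
t: 13.22
ee_pos: [503.3, -41.0, 17.2]
orientation: [2.173, 2.269, 0.0]
ft_force: [0.9, -7.3, 2.0]
width: 88.0
grasp_force: 4.3
```

Emit:
move_arm(
  steps=[
    [[0.04,0,0],0,0],
    [[0,0,0],0,0],
  ],
)

```text
t: 13.38
ee_pos: [504.0, -40.6, 17.3]
orientation: [2.172, 2.267, 0.001]
ft_force: [3.9, -10.5, 0.7]
width: 88.1
grasp_force: 6.4
```

Emit:
move_arm(
  steps=[
    [[0.04,0,0],0,0],
    [[0,0,0],0,0],
  ],
)

```text
t: 13.55
ee_pos: [504.8, -40.2, 17.4]
orientation: [2.172, 2.265, 0.002]
ft_force: [4.5, -14.1, 0.5]
width: 88.0
grasp_force: 8.8
```

Run:
```python
from h import *
from workcell import cams
w=cams.get_image("wrist")["image"][:,:,::-1]; t=cams.get_image("top")["image"][135:235,280:420,::-1]
cv2.imwrite("pics/s6.png",np.vstack([cv2.resize(t,(448,320),interpolation=cv2.INTER_CUBIC),cv2.resize(w,(448,280),interpolation=cv2.INTER_AREA)]))
```

```text
(no output)
```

View pics/s6.png

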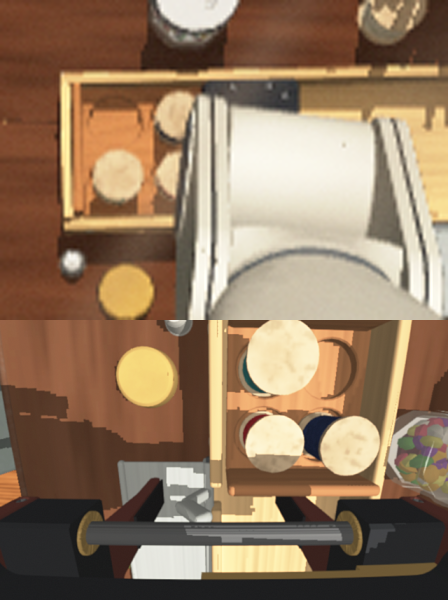

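The top view shows the rack's front board against the end board, with the arm at the expected home pose and a rising contact force. I'll back off with the wing still held and check.

Emit:
move_arm(
  steps=[
    [[-0.1,0,0],0,0],
    [[-0.2,0,0],0,0],
    [[-0.4,0,0],0,0],
    [[-0.6,0,0],0,0],
    [[-0.6,0,0],0,0],
    [[-0.6,0,0],0,0],
    [[-0.3,0,0],0,0],
    [[0,0,0],0,0],
    [[0,0,0],0,0],
  ],
)

```text
t: 14.4
ee_pos: [505.8, -109.2, 17.1]
orientation: [-2.173, -2.269, 0.001]
ft_force: [-0.2, -1.9, 3.0]
width: 87.8
grasp_force: 1.1
```

Run:
```python
from h import *
from workcell import cams,ctrl
from scipy.optimize import least_squares
q=np.load("q.npy")
print(ctrl.get_obs()["ee_pos"],ctrl.get_obs()["ft_force"])
t=cams.get_image("top");im=cv2.resize(t["image"][145:215,290:390,::-1],(800,560),interpolation=cv2.INTER_CUBIC).copy()
for l,c in [([(48,10,54),(-48,10,54)],(0,255,0)),([(50,122,52),(-50,122,52)],(255,0,0)),([(48,114,54),(-48,114,54)],(0,255,0))]:
    cv2.polylines(im,[np.int32((proj(t,world(q,l))-[290,145])*64)],False,c,1,cv2.LINE_AA,3)
cv2.imwrite("pics/s7.png",im)
```

```text
[ 505.8182567  -109.16171263   17.0624602 ] [-0.18996528 -1.87080637  2.96654725]
```

View pics/s7.png

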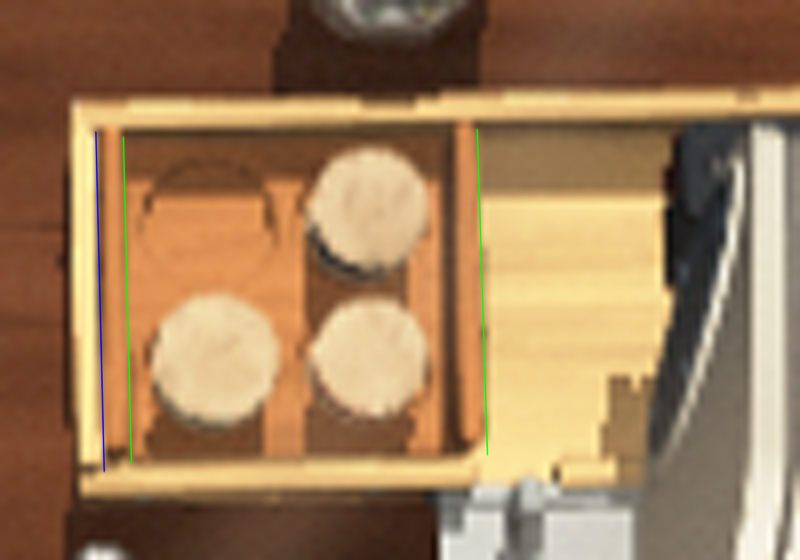

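The rack is home: its front board abuts the end board (x≈104) and its rear face is on the predicted line. All spools stand. Now I release the wing gently by rising.

Emit:
move_arm(
  steps=[
    [[0,0,-0.2],0,0],
    [[0,0,-0.2],0,0],
    [[0,0,-0.2],0,0],
    [[0,0,-0.2],0,0],
    [[0,0,-0.2],0,0],
    [[0,0,-0.2],0,0],
    [[0,0,-0.2],0,0],
    [[0,0,-0.2],0,0],
    [[0,0,-0.2],0,0],
    [[0,0,-0.2],0,0],
    [[0,0,-0.3],0,0],
    [[0,0,-0.5],0,0],
    [[0,0,-1],0,0],
    [[0,0,-1],0,0],
    [[0,0,-1],0,0],
    [[0,0,-1],0,0],
    [[0,0,0],0,0],
  ],
)

```text
t: 15.87
ee_pos: [508.3, -109.3, 191.9]
orientation: [2.168, 2.265, 0.005]
ft_force: [0.5, -0.6, 1.2]
width: 87.5
grasp_force: 0.0
```

Emit:
move_arm(
  steps=[
    [[-1,-0.5,0],0,0],
    [[-1,-0.5,0],0,0],
    [[-1,-0.5,0],0,0],
    [[-1,-0.5,0],0,0],
    [[0,0,0],0,0],
    [[0,0,0],0,0],
  ],
)

```text
t: 16.37
ee_pos: [459.5, -211.5, 186.8]
orientation: [-2.174, -2.266, 0.0]
ft_force: [-0.1, -0.1, 0.8]
width: 87.7
grasp_force: 0.0
```

```bash
python3 st.py pics/s8.png
```

```text
[ 459.53826106 -211.45182205  186.82030988] dock -101.68745578317636 -168.6851152728412 [-0.06134348 -0.13671956  0.79872918]
```

View pics/s8.png

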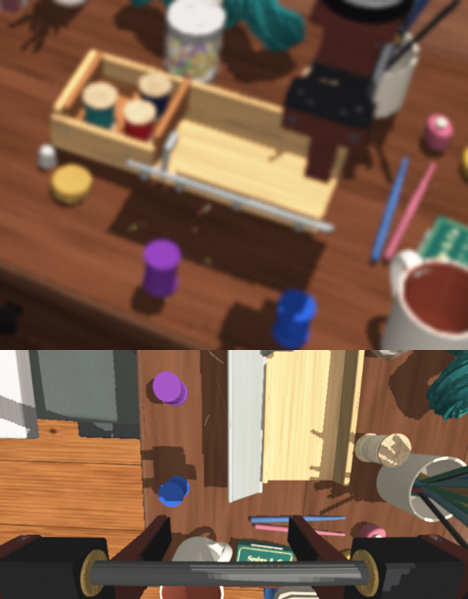

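The gate has shut behind the rack, all three spools are standing and nothing else has moved. The arm is clear of everything.

```bash
python3 -c "
from workcell import ctrl
print(ctrl.close_job())"
```

```text
the job is handed in; nothing more can be done
None
```

The rack is fully home against the end board with all three spools upright, the gate has sprung shut behind it, the other things on the worktop were not touched, and the job is handed in at about 16.5 s.

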